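# Blow out a printed cup and hang it to dry

## Robot

A 6-joint arm with a two-finger parallel gripper is mounted at the origin on the work surface. World frame = base frame: x ahead of the robot, y to its left, z up, the work surface at z = 0. Lengths are in m, angles in rad, forces in N, time in s.
With the tool pointing down it reaches from about 0.425 to 0.95 m from the base axis. Payload 3.5 kg.
Tool frame: the origin (TCP) lies at the very end of the fingers, on their centre line; the grasp point (between the pads) lies 19 mm behind it; z points along the fingers, y is the line along which they close (so a half turn about z gives the same grasp; the last joint's range is limited). The gripper opens to 85 mm and grips with 20 to 120 N. Pads are 22 mm wide; open, the fingers measure 114 mm over their backs; the gripper's body (76 mm by 85 mm) begins 54 mm behind the grasp point. The pads swing forward as they close: fully open they stand 13 mm farther back than shut.
Start: joints at [-1.318, 0.286, 1.577, -0, 1.279, -0.15], TCP at [0.265, -0.621, 0.231] pointing down, gripper open.
Joint ranges: [-2.77, 2.77], [-0.9, 2.22], [0.21, 2.48], [-1.53, 4.67], [0.24, 2.81], [-2.84, 2.84]. Speed limits (rad/s): [2.79, 2.79, 3.14, 3.14, 3.14, 3.14].

## Interface

Orientations are given as a unit quaternion [w, x, y, z].
In Python, from station import robot, viewer, order gives the robot as it stands. The module is installed in compiled form; this text tells all that it offers.
- The arm moves only by the tool step_arm, never from a script. Its argument "moves" is a list of rows, each a list of 3 entries, a list of its own where there are three numbers: the shift along the world's x, y, z in cm, then the turn, a rotation vector about the world's x, y, z in rad, then the opening, from -1 (shut) to 1 (fully open). A call has 1 to 20 rows; each row shifts and turns the commanded pose from where the row before left it; what a row does not reach is not made up. A row lasts 1/10 s, in which the tool goes at most 50 mm and 8.59 degrees, less where a joint would pass 70% of its speed; a pose out of reach is approached as far as the arm can. A call is refused whole if a number of a shift passes 5 or a number of a turn 0.15, either way. A call with a gripper value outside its range is refused whole. The fingers move at their own pace and stop on an object; the grip force is fixed at half the most. Time passes only in rows, so rows that do not move let the fingers close. It gives the time, the measured TCP pose, the force, the opening and the grip force at its end, in the units of the state.
- robot.get_obs(): the state, without advancing time (a new reading comes with each control period).
- viewer.get_image(name): name is "scene" or "top" or "wrist"; returns a dict with "pixels" (420x560x3 uint8, red, green, blue), "fx", "fy", "cx", "cy" (pixels), "k1" (the pictures are not rectified: a ray, as slopes to the right and down, at radius r is drawn at 1 + k1 r^2 times it, then the intrinsics apply), "position" and "orientation" of the camera in the world; the wrist camera has in their place "T_tool_cam" (4x4, takes a point from camera to tool coordinates, whose origin is the TCP and whose axes are the flange's). Camera axes: x right, y down, z forward; pixel columns grow to the right and rows downward; lengths in m; the calibration is good to about 2 mm. A picture is of the moment at which its call begins: read the wrist's pose just before it. There is no depth.
- order.close_job(): hands the job in; it is judged then, once.
The state is a dict: "time": time; "qpos": joint angles; "dq": joint speeds; "joint_efforts": joint torques, N m; "tool_pos": TCP position; "tcp_rot": TCP orientation; "contact_force": force on the tool from outside, world axes, zero at the start; "torque": the same for the moment, N m; "grip_width": finger opening in m; "grip_force": force on a finger pad.
Only numpy, scipy, OpenCV 4.12 (cv2) and the standard library are available. Lean on these libraries where they do the work, as an engineer would, in place of code of your own. Each camera call takes 0.05 s, during which the arm holds its last target. There are 200 camera calls.

## Task

Take the orange printed cup out of its white sloping rest, turn it mouth down over the brass air nozzle and press it, squarely centred, onto the yellow sprung pad until the pad is fully down; hold it there for about a second. Then set the cup gently, mouth down, over the empty drying peg so that its rim rests flat on the peg's base, and let go. Press the pad with the cup only, and leave the other cup, the spool, the bottle and the printed arena where they are.

Things in the scene. Friction and masses are not known exactly. Their poses are not given: they have to be found in the camera images.
- cup: orange straight round cup with a black band at its closed end, outside diameter 60, length 110, wall 4, closed end 5 thick, about 120 g. Origin: centre of the closed end's outer face; z along the axis towards the open mouth. It starts lying in the cradle, mouth low (28 degrees below level) against a stop; lift it straight up or backwards out.
- cup_rim (a point): centre of the orange cup's open mouth, in the plane of the rim, 110 along its z from the origin
- cradle: fixed white printed rest, foot 120 x 80; origin on the bench, z up, its x axis points, level, to where the cup's mouth points. The cup's axis is 80 above the origin at the cup's middle. V boards carry the mouth half, reaching to 17 below the axis at the sides; the 45 at the closed end is free at both sides, over a 14 wide rib. Stop plate at the mouth, from 10 below the axis down.
- station: fixed black round blow-off station, base diameter 112, body 40 high; origin on the bench under its centre. A brass nozzle 13 in diameter stands fixed on the centre line, its round tip 76.5 above the bench.
- pad (a joint): travel of the yellow sprung pad (disc, 90 in diameter, on the station's centre line), 0 = up, 0.012 m = fully down; about 5 N to start it, 12 N fully down
- pad_top (a point): centre of the yellow pad's upper face: 62 above the bench when up, 50 when fully down
- free_peg: fixed empty drying peg: grey base disc 100 in diameter and 14 high, with a steel post 16 in diameter, round tip 83 above the bench. Origin on the bench under the post.
- used_peg: fixed drying peg just like the empty one, with the grey cup on it; origin on the bench under the post
- grey_cup: bystander: grey cup of the orange cup's size with a blue band, mouth down over the used peg, its top 124 above the bench; origin at the centre of its closed end, z towards the mouth (down)
- spool: bystander: filament spool lying flat, white flanges and pink filament, diameter 130, 50 high; origin at the centre of its underside
- bottle: bystander: blue bottle with a white cap, diameter 60, 170 high, standing; origin at the centre of its underside
- arena: bystander: white printed round arena model with dark openings, diameter 120, 50 high; origin at the centre of its underside
Things that resemble listed ones, but are neither listed nor needed, are in the scene too. Of the things like the cup, leave any that is turquoise; of the rest the smaller one is meant.

How it is judged:
By the outcome, as a careful person would: the job done as asked, in the order asked, and still so for the second after the job is handed in, with the robot touching nothing.
It also fails if it takes over 58 s, if anything falls off the work surface, if the arm or the gripper's body presses on something with over 40 N, if the wrist force passes 120 N, or if a joint passes its speed limit or range.

## Working session

There is one attempt and no reset: what is moved stays moved. The work goes in short steps, Python scripts to look and compute and a tool call to move; the robot and the scene stay as the last step left them, time stands still between calls to the robot, and variables do not carry over. Pictures are saved under pics/ and viewed, at most 10 in all, crops included, and the job is handed in when it is done.

Besides the shell and the picture viewer there is one more tool, called after "Request:" by a JSON object that holds its "fn" and its "kwargs". step_arm: Moves the arm, as the interface text tells. Its arguments: {"type":"object","properties":{"moves":{"type":"array","items":{"type":"array"}}},"required":["moves"]}

```bash
mkdir -p pics; cat > h.py <<'E'
import numpy as np, cv2, pickle
from scipy.spatial.transform import Rotation as R
def quat(q): return R.from_quat([q[1],q[2],q[3],q[0]])
def grab(name, f):
    from station import robot, viewer
    o=robot.get_obs(); im=viewer.get_image(name)
    if name=="wrist":
        T=np.eye(4);T[:3,:3]=quat(o["tcp_rot"]).as_matrix();T[:3,3]=o["tool_pos"]
        C=T@np.array(im["T_tool_cam"]); im["P"]=C[:3,3]; im["Rm"]=C[:3,:3]
    else:
        im["P"]=np.array(im["position"]); im["Rm"]=quat(im["orientation"]).as_matrix()
    cv2.imwrite(f"pics/{f}.png", im["pixels"][:,:,::-1]); pickle.dump(im,open(f"pics/{f}.pkl","wb")); return im
def load(f): return pickle.load(open(f"pics/{f}.pkl","rb"))
def ray(im,uv):
    d=np.array([(uv[0]-im["cx"])/im["fx"],(uv[1]-im["cy"])/im["fy"]]); s=d.copy()
    for _ in range(20): s=d/(1+im["k1"]*(s@s))
    v=im["Rm"]@np.array([s[0],s[1],1]); return v/np.linalg.norm(v)
def onplane(im,uv,z):
    v=ray(im,uv); return im["P"]+v*(z-im["P"][2])/v[2]
def proj(im,p):
    c=im["Rm"].T@(np.array(p)-im["P"]); s=c[:2]/c[2]; s=s*(1+im["k1"]*(s@s))
    return np.array([s[0]*im["fx"]+im["cx"],s[1]*im["fy"]+im["cy"]])
def tri(ims,uvs):
    A=np.zeros((3,3));b=np.zeros(3)
    for im,uv in zip(ims,uvs):
        v=ray(im,uv);M=np.eye(3)-np.outer(v,v);A+=M;b+=M@im["P"]
    return np.linalg.solve(A,b)
E
python3 - <<'E'
from h import *
from station import robot
for n in ("scene","top"):
    i=grab(n,n+"0"); print(n,i["P"],i["Rm"].round(3).tolist(),i["fx"],i["k1"])
print(robot.get_obs())
a=np.hstack([load("scene0")["pixels"]])
E
```

```text
scene [ 1.0468051  -0.53440013  1.01561653] [[0.731, 0.527, -0.435], [0.683, -0.569, 0.459], [-0.006, -0.632, -0.775]] 523.3950477899157 0.013660295511247204
top [ 0.37153223 -0.01466312  0.90001933] [[-0.05, -0.978, 0.204], [-0.999, 0.05, -0.006], [-0.004, -0.204, -0.979]] 405.907913334951 -0.040406949169584185
{'time': 0.1, 'qpos': array([-1.31798755e+00,  2.87107108e-01,  1.57805581e+00, -2.34648990e-05,
        1.27860918e+00, -1.49960822e-01]), 'dq': array([-0.00048874, -0.00136584, -0.00483995, -0.0002402 ,  0.00092732,
        0.000955  ]), 'joint_efforts': array([ 1.18051794e-03, -4.07292116e+01, -2.93698096e+01, -1.14632157e-04,
        3.38980928e-03,  3.69627358e-06]), 'tool_pos': array([ 0.264471  , -0.62037137,  0.23005183]), 'tcp_rot': array([-1.08770816e-03,  9.79789261e-01,  2.00029541e-01, -6.72299989e-05]), 'contact_force': array([-0.22919342, -0.69936313, -0.0325632 ]), 'torque': array([-0.00055737,  0.05769622, -0.00847507]), 'grip_force': 0.0, 'grip_width': 0.0857356605238259}
```

View pics/scene0.png

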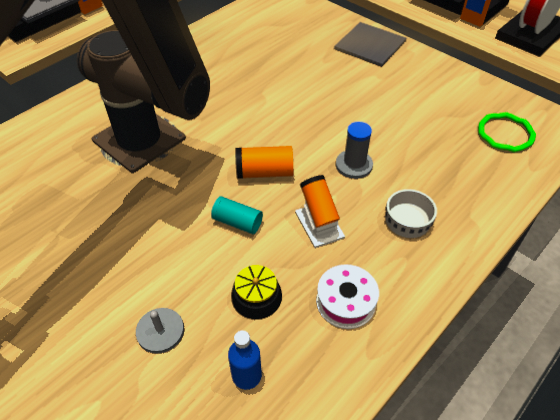

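View pics/top0.png

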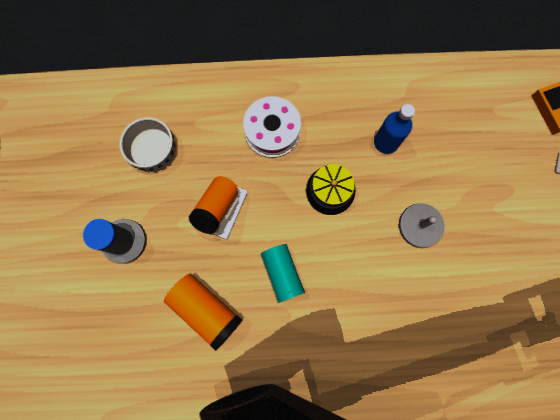

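```bash
python3 - <<'E'
from h import *
s,t=load("scene0"),load("top0")
# confirming crop: scene + top, cradle cup and big one
a=cv2.resize(s["pixels"][130:260,220:350],(400,400),interpolation=cv2.INTER_CUBIC)
b=cv2.resize(t["pixels"][165:295,160:290],(400,400),interpolation=cv2.INTER_CUBIC)
cv2.imwrite("pics/crop1.png",np.hstack([a,b])[:,:,::-1])
for n,im in (("scene",s),("top",t)):
    h=cv2.cvtColor(im["pixels"],cv2.COLOR_RGB2HSV)
    y=cv2.inRange(h,(24,180,120),(34,255,255))
    y=cv2.morphologyEx(y,cv2.MORPH_CLOSE,np.ones((9,9)))
    nn,l,st,c=cv2.connectedComponentsWithStats(y); k=1+np.argmax(st[1:,4])
    cs,_=cv2.findContours((l==k).astype(np.uint8),cv2.RETR_EXTERNAL,cv2.CHAIN_APPROX_NONE)
    hull=cv2.convexHull(cs[0])[:,0].astype(float)
    P=np.array([onplane(im,p,.062)[:2] for p in cs[0][:,0]]);cc,r=cv2.minEnclosingCircle(P.astype(np.float32)*1000);
    print(n,"pad",st[k],onplane(im,c[k],.062),cc,r)
    # peg base
    g=cv2.inRange(h,(0,0,70),(180,60,190)); nn,l,st,c=cv2.connectedComponentsWithStats(g)
    for k in range(1,nn):
        if st[k,4]>400:
            P=np.array([onplane(im,(u,v),.014)[:2] for v,u in np.argwhere(cv2.morphologyEx((l==k).astype(np.uint8),cv2.MORPH_GRADIENT,np.ones((2,2))))])
            print("grey",st[k],onplane(im,c[k],.014), cv2.minEnclosingCircle(P.astype(np.float32)*1000))
    o=cv2.inRange(h,(5,200,100),(16,255,255)); nn,l,st,c=cv2.connectedComponentsWithStats(o)
    for k in range(1,nn):
        if st[k,4]>300: print("orange",st[k],c[k])
E
```

```text
scene pad [ 235  265   42   37 1209] [ 0.60417885 -0.14154559  0.062     ] (603.2469482421875, -140.7833251953125) 45.20502853393555
grey [536   0  24  34 432] [0.55841371 1.36996925 0.014     ] ((552.6185302734375, 1344.77001953125), 121.67395782470703)
grey [ 337   23   69   40 1411] [0.21025624 0.81254028 0.014     ] ((204.865478515625, 814.3980712890625), 121.1266860961914)
grey [389 191  46  30 645] [0.705725   0.31722615 0.014     ] ((714.1887817382812, 298.17596435546875), 58.07926940917969)
grey [  375   190   185   230 18139] [1.04097877 0.11757765 0.014     ] ((954.26806640625, 210.27706909179688), 390.3611755371094)
grey [301 204  43  43 548] [0.59478849 0.09268899 0.014     ] ((578.4686889648438, 103.24138641357422), 71.12713623046875)
grey [ 136  308   47   43 1478] [ 0.51477598 -0.33974763  0.014     ] ((514.57373046875, -338.5081787109375), 51.02153015136719)
orange [460   0  31  27 333] [474.8048048   14.54354354]
orange [242 159  51  17 772] [267.02072539 167.00518135]
orange [302 179  38  48 833] [319.63265306 203.34693878]
top pad [ 313  164   42   40 1325] [ 0.60373619 -0.13699722  0.062     ] (603.9459228515625, -137.01673889160156) 45.09480285644531
grey [120 119  53  49 531] [0.7473455  0.28864284 0.014     ] ((738.1300048828125, 281.8036804199219), 63.72013473510742)
grey [ 400  204   44   43 1414] [ 0.51185365 -0.3337748   0.014     ] ((511.4642028808594, -335.1953125), 50.82412338256836)
grey [103 219  42  44 709] [0.50756805 0.31674465 0.014     ] ((510.044921875, 330.1193542480469), 50.98732376098633)
orange [ 194  176   44   45 1043] [217.86768936 196.35186961]
orange [ 177  274   57   58 1003] [206.08075773 299.65403789]
orange [164 292  55  52 690] [188.8        317.67971014]
```

View pics/crop1.png

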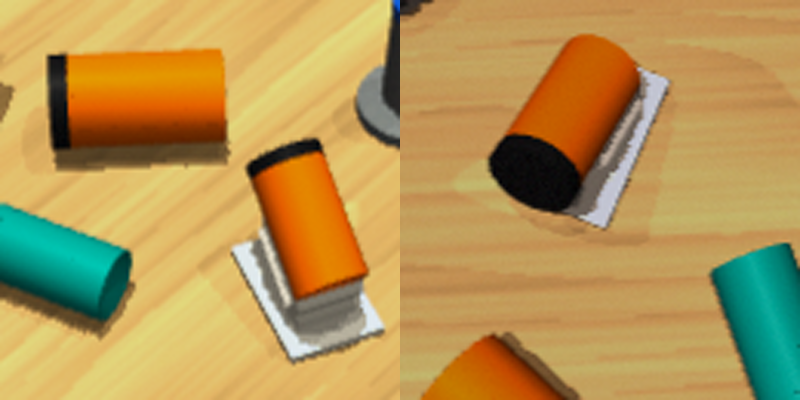

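The meant cup is the one in the white cradle (crop left panel ~(305,220); scene (320,203), top (218,196)). The other orange one (scene (265,162)) is clearly larger and lies on the bench, and the turquoise one (scene (237,215)) is to be left. Pad is at scene (256,283), the empty peg at scene (160,329).

```bash
cat >> h.py <<'E'
def orange(im,near):
    h=cv2.cvtColor(im["pixels"],cv2.COLOR_RGB2HSV)
    o=cv2.inRange(h,(4,190,70),(17,255,255)); o=cv2.morphologyEx(o,cv2.MORPH_OPEN,np.ones((3,3)))
    n,l,st,c=cv2.connectedComponentsWithStats(o)
    k=1+np.argmin([np.hypot(*(c[i]-near))+(1e4 if st[i,4]<300 else 0) for i in range(1,n)])
    return (l==k).astype(np.uint8),c[k]
def axisplane(im,near,lo=-.35,hi=.35):
    """unit normal of plane through camera and cup axis, from the two straight sides"""
    m,c=orange(im,near); cs,_=cv2.findContours(m,cv2.RETR_EXTERNAL,cv2.CHAIN_APPROX_NONE)
    P=max(cs,key=len)[:,0].astype(float); ev=np.linalg.eigh(np.cov(np.argwhere(m).T[::-1]))[1][:,1]
    for it in range(2):
        nv=np.array([-ev[1],ev[0]]); q=P-c; s=q@ev; w=q@nv; L=np.ptp(s)
        ns=[];ds=[]
        for sg in (1,-1):
            k=(s>lo*L)&(s<hi*L)&(w*sg>0)
            A=P[k]+.5*sg*nv; vx,vy,x0,y0=cv2.fitLine(A.astype(np.float32),cv2.DIST_HUBER,0,.01,.01).ravel()
            d=np.array([vx,vy]); d*=np.sign(d@ev); ds.append(d)
            n=np.cross(ray(im,(x0-20*d[0],y0-20*d[1])),ray(im,(x0+20*d[0],y0+20*d[1]))); ns.append(n/np.linalg.norm(n))
        ev=ds[0]+ds[1]; ev/=np.linalg.norm(ev)
    n=ns[0]+ns[1]; half=.5*np.arccos(ns[0]@ns[1])
    return n/np.linalg.norm(n),half
def axis(ims,nears):
    ns=[axisplane(i,n) for i,n in zip(ims,nears)]
    N=np.array([n[0] for n in ns]); b=np.array([n[0]@i["P"] for n,i in zip(ns,ims)])
    d=np.linalg.svd(N)[2][2]; d*=-np.sign(d[2])
    p=np.linalg.lstsq(np.vstack([N,[0,0,1]]),np.append(b,.080),rcond=None)[0]
    # predicted distance from camera to axis by radius 30
    chk=[.030/np.sin(n[1])-np.linalg.norm(np.cross(d,p-i["P"])) for n,i in zip(ns,ims)]
    return p,d,chk
E
python3 - <<'E'
from h import *
s,t=load("scene0"),load("top0")
p,d,chk=axis([s,t],[(319,203),(218,196)])
print("axis at z=.08",p,"dir",d,"pitch",np.degrees(np.arcsin(-d[2])),"az",np.degrees(np.arctan2(d[1],d[0])),chk)
h=cv2.cvtColor(t["pixels"],cv2.COLOR_RGB2HSV)
b=cv2.inRange(h,(0,0,0),(180,255,60)); 
n,l,st,c=cv2.connectedComponentsWithStats(b)
for k in range(1,n):
    if st[k,4]>150: print(st[k],c[k])
print(proj(t,p-.055*d),proj(t,p),proj(t,p+.055*d),proj(s,p-.055*d),proj(s,p+.055*d))
# decoys
for uv in ((165,275),(240,348),(200,310)): print(onplane(t,uv,.04))
E
```

```text
axis at z=.08 [0.62022569 0.08202866 0.08      ] dir [-0.48280873  0.53199411 -0.6956134 ] pitch 44.07611718122144 az 132.2251641901414 [np.float64(-0.03381773972963803), np.float64(-0.02217596728281379)]
[    0     0   560    75 33350] [259.15016492  29.75643178]
[544  87  16  23 246] [553.32520325  97.19105691]
[264 115  16  16 199] [271.67336683 122.42211055]
[374 121  32  33 491] [386.34215886 140.91038697]
[139 134  37  38 238] [163.1512605  159.59243697]
[306 171  49  44 589] [325.34465195 201.15959253]
[189 209  30  25 531] [203.82109228 220.96045198]
[102 223  33  32 568] [120.05985915 240.90140845]
[211 315  31  35 348] [225.93678161 331.97701149]
[ 200  384  145   36 3255] [265.03195084 405.99723502]
[241.29794553 160.21321932] [229.54393482 178.91596257] [218.64607269 196.28080513] [330.97189134 224.33509684] [327.06150058 218.02120951]
[0.42904548 0.2282903  0.04      ]
[0.27410944 0.07480328 0.04      ]
[0.35358991 0.15519853 0.04      ]
```

```bash
cat >> h.py <<'E'
def az_from(im,near,pitch=28):
    from scipy.optimize import brentq
    n,half=axisplane(im,near); c,s=np.cos(np.radians(pitch)),np.sin(np.radians(pitch))
    f=lambda a:n@np.array([c*np.cos(a),c*np.sin(a),-s])
    return np.degrees(brentq(f,np.radians(-110),np.radians(30))),n,half
E
python3 - <<'E'
from h import *
s,t=load("scene0"),load("top0")
for im,nr in((s,(319,203)),(t,(218,196))):
    a,n,h=az_from(im,nr); print(a,np.degrees(h),n)
    # distance-of plane to reference axis point guess
    A=np.radians(a); d=np.array([np.cos(A)*.883,np.sin(A)*.883,-.469])
    for q in ((203.8,221),):
        E=onplane(t,q,.1058); print("closed end",E,"plane off mm",1e3*n@(E-im["P"]), "mid",E+.055*d,"rim",E+.11*d, proj(s,E),proj(s,E+.11*d),proj(t,E+.11*d))
E
```

```text
-11.182011705243998 11.54078619948367 [-0.37518015 -0.84339443 -0.38461108]
closed end [0.52781857 0.13252021 0.1058    ] plane off mm -17.83793579699602 mid [0.57546161 0.12310217 0.080005  ] rim [0.62310466 0.11368414 0.05421   ] [313.12647039 181.13144454] [337.75206187 220.76370167] [216.4190963  181.77108583]
-24.89885790233208 2.5317859603834054 [0.52613409 0.81120119 0.25521666]
closed end [0.52781857 0.13252021 0.1058    ] plane off mm -1.0751468533965465 mid [0.57186957 0.11207348 0.080005  ] rim [0.61592057 0.09162676 0.05421   ] [313.12647039 181.13144454] [329.37045717 224.56131772] [226.6529926  184.45133674]
```

Request:
{"fn": "step_arm", "kwargs": {"moves": [[[2.7,3.6,1.8],[0,0,0],1],[[2.7,3.6,1.8],[0,0,0],1],[[2.7,3.6,1.8],[0,0,0],1],[[2.7,3.6,1.8],[0,0,0],1],[[2.7,3.6,1.8],[0,0,0],1],[[2.7,3.6,1.8],[0,0,0],1],[[2.7,3.6,1.8],[0,0,0],1],[[2.7,3.6,1.8],[0,0,0],1],[[0,0,0],[0,0,0],1],[[0,0,0],[0,0,0],1]]}}

```text
time: 1.1
tool_pos: [0.4811, -0.3322, 0.3755]
tcp_rot: [0.0, 0.98, 0.201, -0.0]
contact_force: [-0.6, 0.1, 0.2]
grip_width: 0.0854
grip_force: 0.0
```

```bash
python3 - <<'E'
from h import *
from station import robot
w=grab("wrist","w1"); o=robot.get_obs()
print(o["time"],o["tool_pos"],o["qpos"],w["P"],w["Rm"].round(3).tolist(),w["fx"],w["k1"],np.array(w["T_tool_cam"]).round(3).tolist())
for p in ((.6035,-.139,.062),(.513,-.3365,.014),(.513,-.3365,.083),(.573,.115,.08)): print(proj(w,p))
E
```

```text
1.15 [ 0.48039157 -0.33285236  0.37446666] [-7.79217640e-01  1.40237368e-02  1.62483859e+00 -5.23049271e-04
  1.50393954e+00  3.88213926e-01] [ 0.54832706 -0.30192954  0.51811127] [[0.394, -0.879, -0.268], [-0.919, -0.376, -0.116], [0.001, 0.292, -0.956]] 299.9362996717002 -0.06768336658230574 [[-0.001, -0.956, -0.292, 0.074], [1.0, -0.001, 0.0, -0.001], [-0.0, -0.292, 0.956, -0.143], [0.0, 0.0, 0.0, 1.0]]
[185.11640466  28.64359729]
[288.33735102 141.77399292]
[289.99972309 146.21815303]
[  6.49983977 -18.36612505]
```

View pics/w1.png

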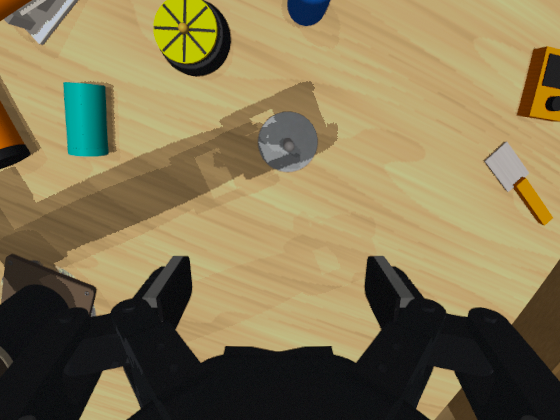

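Request:
{"fn": "step_arm", "kwargs": {"moves": [[[-0.4,4.7,0],[0,0,-0.105],1],[[-0.4,4.7,0],[0,0,-0.105],1],[[-0.4,4.7,0],[0,0,-0.105],1],[[-0.4,4.7,0],[0,0,-0.105],1],[[-0.4,4.7,0],[0,0,-0.105],1],[[-0.4,4.7,0],[0,0,-0.105],1],[[-0.4,4.7,0],[0,0,-0.105],1],[[-0.4,4.7,0],[0,0,-0.105],1],[[0,4.5,0],[0,0,0],1],[[0,0,0],[0,0,0],1],[[0,0,0],[0,0,0],1]]}}

```text
time: 2.25
tool_pos: [0.4484, 0.0876, 0.3741]
tcp_rot: [0.001, 0.976, -0.217, -0.001]
contact_force: [-0.3, -0.0, 0.9]
grip_width: 0.0853
grip_force: 0.0
```

```bash
python3 - <<'E'
from h import *
from station import robot
w=grab("wrist","w2"); o=robot.get_obs()
print(o["time"],o["tool_pos"],o["qpos"],w["P"])
for p in ((.6035,-.139,.062),(.528,.1325,.1058),(.573,.112,.08),(.616,.092,.054)): print(proj(w,p))
E
```

```text
2.3 [0.44858576 0.08689202 0.37424316] [-3.08669545e-02 -2.86478597e-01  1.89416869e+00 -8.23178735e-04
  1.53582375e+00  1.97844982e+00] [0.51499232 0.05710564 0.51660547]
[380.72541521  -9.7229227 ]
[222.05128692 128.48659826]
[223.34627458  91.01241647]
[225.03384617  57.58641329]
```

View pics/w2.png

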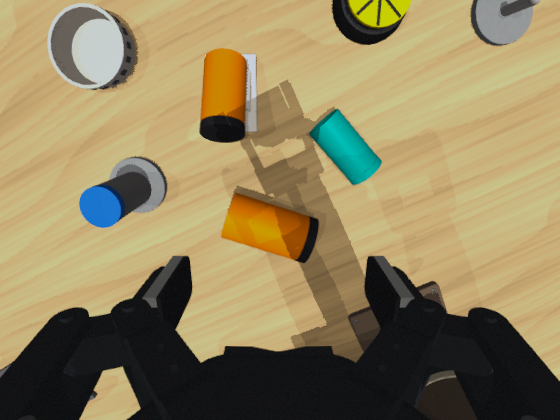

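```bash
python3 - <<'E'
from h import *
s,t,w,w1=load("scene0"),load("top0"),load("w2"),load("w1")
for nm,im,nr in(("s",s,(319,203)),("t",t,(218,196)),("w2",w,(223,85))):
    m,c=orange(im,nr); a,n,h=az_from(im,nr)
    # point on axis plane at z=.08 & x closest to guess
    g=np.array([.573,.112,.08]); print(nm,c,m.sum(),"az",a,"half",np.degrees(h),"off of guess",1e3*n@(g-im["P"]),"n",n.round(2), "expect half",np.degrees(np.arcsin(.03/np.linalg.norm(g-im["P"]))))
# closed end face disc in w2, top: centroid of black minus band -> use lowest point of black contour: bottom of face edge
for nm,im,nr in(("t",t,(204,221)),("w2",w,(222,128))):
    h=cv2.cvtColor(im["pixels"],cv2.COLOR_RGB2HSV); b=cv2.inRange(h,(0,0,0),(180,255,60)); n,l,st,c=cv2.connectedComponentsWithStats(b)
    k=l[nr[1],nr[0]]; print(nm,st[k],c[k])
# pad from w1, w2, and peg from w1
def circ(im,mask,z):
    cs,_=cv2.findContours(mask,cv2.RETR_EXTERNAL,cv2.CHAIN_APPROX_NONE); P=np.vstack([c[:,0] for c in cs])
    P=cv2.convexHull(P)[:,0]
    Q=np.array([onplane(im,p,z)[:2] for p in P]); A=np.c_[2*Q,np.ones(len(Q))]; x=np.linalg.lstsq(A,(Q**2).sum(1),rcond=None)[0]
    return x[:2],np.sqrt(x[2]+x[:2]@x[:2])
for nm,im in (("s",s),("t",t),("w1",w1)):
    h=cv2.cvtColor(im["pixels"],cv2.COLOR_RGB2HSV)
    y=cv2.inRange(h,(24,180,60),(34,255,255)); y=cv2.morphologyEx(y,cv2.MORPH_CLOSE,np.ones((5,5)));n,l,st,c=cv2.connectedComponentsWithStats(y)
    k=1+np.argmin(np.hypot(*(c[1:]-proj(im,(.6035,-.139,.062))).T)+1e4*(st[1:,4]<300)); print(nm,"pad",circ(im,(l==k).astype(np.uint8),.062))
    y=cv2.inRange(h,(0,0,50),(180,70,215));y=cv2.morphologyEx(y,cv2.MORPH_OPEN,np.ones((3,3)));n,l,st,c=cv2.connectedComponentsWithStats(y)
    k=1+np.argmin(np.hypot(*(c[1:]-proj(im,(.513,-.3365,.014))).T)+1e4*(st[1:,4]<300)); print(nm,"peg",st[k],circ(im,(l==k).astype(np.uint8),.014))
E
```

```text
s [320.11037736 202.91037736] 1060 az -11.182011705243998 half 11.54078619948367 off of guess -7.559517142075947 n [-0.38 -0.84 -0.38] expect half 1.3953831261991163
t [218.21639042 196.7053407 ] 1086 az -24.89885790233208 half 2.5317859603834054 off of guess -0.5342615526401175 n [0.53 0.81 0.26] expect half 2.013493820455244
w2 [238.43386897  88.8974042 ] 809 az -25.920177879863996 half 1.8381366022903871 off of guess 20.76445248241069 n [0.49 0.86 0.13] expect half 3.8756015349755697
t [189 209  30  25 531] [203.82109228 220.96045198]
w2 [200 116  45  26 994] [222.12676056 128.64084507]
s pad (array([ 0.60438538, -0.14146795]), np.float64(0.045550825763661464))
s peg [ 136  308   48   43 1614] (array([ 0.51297038, -0.3383559 ]), np.float64(0.04952248542942878))
t pad (array([ 0.60364925, -0.13725481]), np.float64(0.04510703121884011))
t peg [ 400  204   44   43 1454] (array([ 0.51270656, -0.33415642]), np.float64(0.04934360922926567))
w1 pad (array([ 0.60290854, -0.13876481]), np.float64(0.04517640520508347))
w1 peg [ 258  112   60   60 2842] (array([ 0.51178531, -0.33522967]), np.float64(0.049445033973622))
```

```bash
python3 - <<'E'
from h import *
s,w=load("scene0"),load("w2")
for im,(x0,x1,r) in ((w,(194,262,85)),(s,(294,346,205))):
    h=cv2.cvtColor(im["pixels"],cv2.COLOR_RGB2HSV); print([tuple(map(int,h[r,x])) for x in range(x0,x1,2)])
E
```

```text
[(21, 98, 202), (21, 98, 202), (21, 101, 202), (21, 98, 202), (18, 124, 189), (16, 255, 194), (16, 255, 204), (17, 255, 204), (18, 255, 204), (19, 255, 203), (19, 255, 203), (19, 255, 203), (20, 255, 204), (20, 255, 204), (20, 255, 203), (19, 255, 204), (19, 255, 204), (19, 255, 204), (18, 255, 204), (18, 255, 203), (17, 255, 204), (16, 255, 204), (16, 255, 197), (15, 255, 186), (15, 255, 167), (14, 255, 144), (15, 39, 143), (18, 20, 194), (20, 19, 157), (107, 22, 219), (109, 22, 219), (18, 54, 180), (20, 102, 202), (20, 101, 202)]
[(21, 134, 227), (20, 139, 227), (19, 142, 223), (19, 142, 226), (19, 145, 206), (21, 44, 220), (22, 37, 153), (12, 234, 109), (11, 255, 165), (12, 255, 203), (12, 255, 227), (14, 255, 230), (15, 255, 229), (17, 255, 228), (17, 255, 228), (17, 255, 228), (17, 255, 229), (16, 255, 228), (15, 255, 229), (13, 255, 229), (14, 230, 201), (19, 143, 223), (19, 142, 227), (19, 143, 227), (19, 142, 226), (19, 141, 226)]
```

Hue goes up to 20 and saturation separates it from wood; widen the mask.

```bash
sed -i 's/(4,190,70),(17,255,255)/(4,190,50),(22,255,255)/' h.py; python3 - <<'E'
from h import *
s,t,w=load("scene0"),load("top0"),load("w2")
g=np.array([.573,.112,.08]);pl=[]
for nm,im,nr in(("s",s,(319,203)),("t",t,(218,196)),("w2",w,(223,85))):
    m,c=orange(im,nr); a,n,h=az_from(im,nr)
    print(nm,c,m.sum(),"az",a,"half",np.degrees(h),"off of guess",1e3*n@(g-im["P"]),"n",n.round(2), "expect half",np.degrees(np.arcsin(.03/np.linalg.norm(g-im["P"]))))
# closed end at z~.1058 minus: farthest band/face point
a=np.radians(-25.); d=np.array([np.cos(a)*.883,np.sin(a)*.883,-.4695]); 
up=np.array([np.cos(a)*.4695,np.sin(a)*.4695,.883]); lat=np.cross(up,d)
for E in ((.5278,.1325,.1058),):
    E=np.array(E); th=np.linspace(0,2*np.pi,73)
    for nm,im in(("t",t),("w2",w)):
        F=np.array([proj(im,E+.03*(np.cos(x)*lat+np.sin(x)*up)) for x in th]); print(nm,"face bbox",F.min(0),F.max(0))
        m,c=orange(im,{"t":(218,196),"w2":(223,85)}[nm]); cs=cv2.boundingRect(m); print(cs)
E
```

```text
s [320.0405771  202.48872858] 1109 az -24.771058247215553 half 1.4044041011517905 off of guess -2.9658318476431305 n [-0.53 -0.8  -0.28] expect half 1.3953831261991163
t [218.21245421 196.83150183] 1092 az -24.96157134135162 half 2.492251306131084 off of guess -0.5264238781671509 n [0.53 0.81 0.26] expect half 2.013493820455244
w2 [223.71688683  84.43448768] 2801 az -24.648458321205975 half 4.182808614988094 off of guess 0.4964166373829215 n [0.49 0.85 0.17] expect half 3.8756015349755697
t face bbox [190.19227307 210.29155383] [217.54987902 231.24768181]
(196, 176, 42, 46)
w2 face bbox [199.15872659 118.14865555] [244.62419218 137.69843421]
(201, 49, 45, 72)
```

Request:
{"fn": "step_arm", "kwargs": {"moves": [[[1,0.9,-2.2],[-0.041,-0.0887,0],1],[[1,0.9,-2.2],[-0.041,-0.0887,0],1],[[1,0.9,-2.2],[-0.041,-0.0887,0],1],[[1,0.9,-2.2],[-0.041,-0.0887,0],1],[[1,0.9,-2.2],[-0.041,-0.0887,0],1],[[0,0,0],[0,0,0],1],[[0,0,0],[0,0,0],1],[[0,0,0],[0,0,0],1]]}}

```text
time: 3.1
tool_pos: [0.5, 0.1317, 0.2675]
tcp_rot: [0.051, 0.947, -0.212, 0.237]
contact_force: [-0.1, -0.4, 1.0]
grip_width: 0.0854
grip_force: 0.0
```

```bash
python3 - <<'E'
from h import *
from station import robot
w=grab("wrist","w3"); o=robot.get_obs()
Rm=quat(o["tcp_rot"]).as_matrix(); z=Rm[:,2]; print(o["time"],o["tool_pos"],o["qpos"]); print(Rm.round(3))
print("pitch",np.degrees(np.arcsin(-z[2])),"az",np.degrees(np.arctan2(z[1],z[0])),"y az",np.degrees(np.arctan2(Rm[1,1],Rm[0,1])),Rm[2,1])
E=np.array([.5243,.1346,.1058]); nr=proj(w,E+.06*np.array([.8015,-.3704,-.4695])); print(nr)
a,n,h=az_from(w,nr); g=E+.055*np.array([.8015,-.3704,-.4695])
print("az",a,"half",np.degrees(h),"lat off of guess",1e3*n@(g-w["P"]),n,orange(w,nr)[1],orange(w,nr)[0].sum())
hh=cv2.cvtColor(w["pixels"],cv2.COLOR_RGB2HSV); b=cv2.inRange(hh,(0,0,0),(180,255,60)); nn,l,st,c=cv2.connectedComponentsWithStats(b)
e=proj(w,E).astype(int); print(e,st[l[e[1],e[0]]])
# predicted closed face extents
d=np.array([.8015,-.3704,-.4695]);lat=np.array([.4195,.9078,0]);up=np.cross(d,lat)
F=np.array([proj(w,E+.03*(np.cos(x)*lat+np.sin(x)*up)) for x in np.linspace(0,6.283,73)]); print(F.min(0),F.max(0))
E
```

```text
3.15 [0.50003335 0.13182226 0.26776319] [ 0.19617138 -0.28227792  2.13329837 -0.35731995  0.91428233  2.3725926 ]
[[ 0.798 -0.425  0.428]
 [-0.377 -0.905 -0.197]
 [ 0.471 -0.004 -0.882]]
pitch 61.878915289780075 az -24.762111391144394 y az -115.15884387610795 -0.0037004458657580036
[267.31615953 197.88983572]
az -25.026599144684482 half 6.449400308919386 lat off of guess 0.3986439940324278 [0.44273246 0.89567596 0.04186336] [267.77312043 189.17864271] 3006
[266 240] [ 239  218   56   39 1775]
[238.24122563 224.39800618] [294.33173915 254.5437134 ]
```

View pics/w3.png

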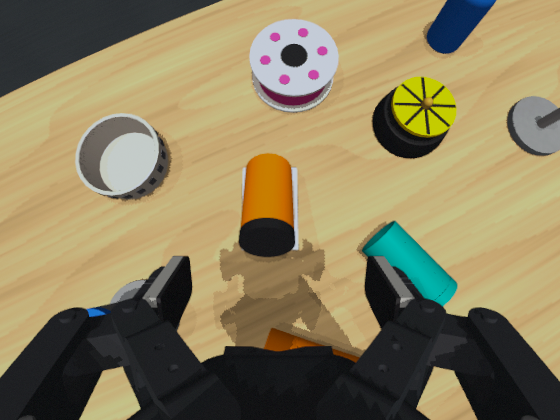

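Request:
{"fn": "step_arm", "kwargs": {"moves": [[[0.45,0.26,-3.66],[0,0,0],1],[[0.45,0.26,-3.66],[0,0,0],1],[[0.45,0.26,-3.66],[0,0,0],1],[[0.9,-0.4,-1.8],[0,0,0],1],[[0.9,-0.4,-1.8],[0,0,0],1],[[0.9,-0.4,-1.8],[0,0,0],1],[[0.9,-0.4,-1.8],[0,0,0],1],[[0.65,-0.37,-1.6],[0,0,0],1],[[0,0,0],[0,0,0],1],[[0,0,0],[0,0,0],1],[[0,0,0],[0,0,0],1]]}}

```text
time: 4.25
tool_pos: [0.5558, 0.1211, 0.0693]
tcp_rot: [0.051, 0.947, -0.211, 0.238]
contact_force: [-0.1, -0.8, 0.6]
grip_width: 0.0856
grip_force: 0.0
```

```bash
python3 - <<'E'
from h import *
from station import robot
w=grab("wrist","w4"); o=robot.get_obs(); print(o["tool_pos"],o["qpos"],o["contact_force"])
E
```

```text
[0.55557555 0.12126952 0.06925289] [ 0.15089551  0.11499004  2.17166605 -0.56653136  0.50321115  2.61157725] [ 0.27139227  0.0610949  -0.29179732]
```

View pics/w4.png

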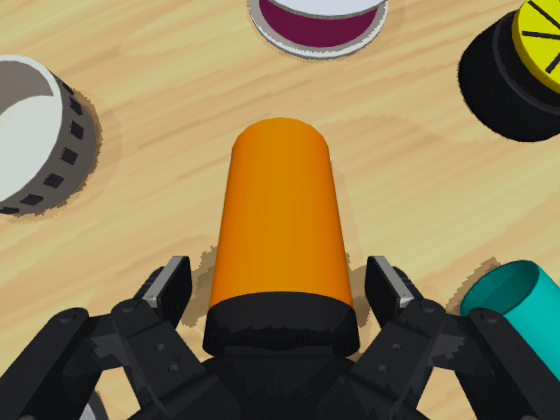

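The wrist view shows the cup (x 205–358) midway between open pads (190, 366). Closing.

Request:
{"fn": "step_arm", "kwargs": {"moves": [[[0,0,0],[0,0,0],-1],[[0,0,0],[0,0,0],-1],[[0,0,0],[0,0,0],-1],[[0,0,0],[0,0,0],-1],[[0,0,0],[0,0,0],-1],[[0,0,0],[0,0,0],-1],[[0,0,0],[0,0,0],-1],[[0,0,0],[0,0,0],-1]]}}

```text
time: 5.1
tool_pos: [0.5543, 0.1208, 0.0687]
tcp_rot: [0.052, 0.947, -0.21, 0.236]
contact_force: [-6.5, -2.0, 8.7]
grip_width: 0.0599
grip_force: 62.2
```

Request:
{"fn": "step_arm", "kwargs": {"moves": [[[0,0,1],[0,0,0],-1],[[0,0,2],[0,0,0],-1],[[0,0,3],[0,0,0],-1],[[0,0,4],[0,0,0],-1],[[0,0,4],[0,0,0],-1],[[0,0,4],[0,0,0],-1],[[0,0,3],[0,0,0],-1],[[0,0,0],[0.0504,0.1091,0],-1],[[0,0,0],[0.0504,0.1091,0],-1],[[0,0,0],[0.0504,0.1091,0],-1],[[0,0,0],[0.0504,0.1091,0],-1],[[0,0,0],[0.0504,0.1091,0],-1],[[0,0,0],[0.0504,0.1091,0],-1],[[0,0,0],[0.0504,0.1091,0],-1],[[0,0,0],[0.0504,0.1091,0],-1],[[0,0,0],[0.0504,0.1091,0],-1],[[0,0,0],[0,0,0],-1],[[0,0,0],[0,0,0],-1]]}}

```text
time: 6.9
tool_pos: [0.5547, 0.1212, 0.277]
tcp_rot: [-0.062, 0.934, -0.207, -0.285]
contact_force: [-0.3, -0.7, -0.6]
grip_width: 0.0599
grip_force: 64.8
```

```bash
python3 - <<'E'
from h import *
from station import robot
w=grab("wrist","w5");grab("scene","s5");grab("top","t5"); o=robot.get_obs(); print(o["tool_pos"],o["qpos"],o["contact_force"],o["torque"],o["time"])
Rm=quat(o["tcp_rot"]).as_matrix(); z=Rm[:,2]; print(Rm.round(3),"tilt from down",np.degrees(np.arccos(-z[2])),"az",np.degrees(np.arctan2(z[1],z[0])))
s=load("s5")["pixels"]; t=load("t5")["pixels"]
c=proj(load("s5"),o["tool_pos"]).astype(int); e=proj(load("t5"),o["tool_pos"]).astype(int); print(c,e)
def crop(im,c,r=95):
    x=min(max(c[0]-r,0),560-2*r); y=min(max(c[1]-r,0),420-2*r); print(x,y); return cv2.resize(im[y:y+2*r,x:x+2*r],(400,400))
cv2.imwrite("pics/crop5.png",np.hstack([crop(s,c),crop(t,e)])[:,:,::-1])
E
```

```text
[0.55434806 0.12171641 0.27870048] [-0.05515286  0.30040503  1.54967319  0.21478309  1.84219992  1.95060859] [-0.46332382  0.00272201 -0.34935718] [-0.09901451 -0.36124513 -0.04891183] 7.05
[[ 0.753 -0.422 -0.505]
 [-0.351 -0.907  0.234]
 [-0.556  0.002 -0.831]] tilt from down 33.80999146197787 az 155.18521207237973
[323 133] [190 184]
228 38
95 89
```

View pics/crop5.png

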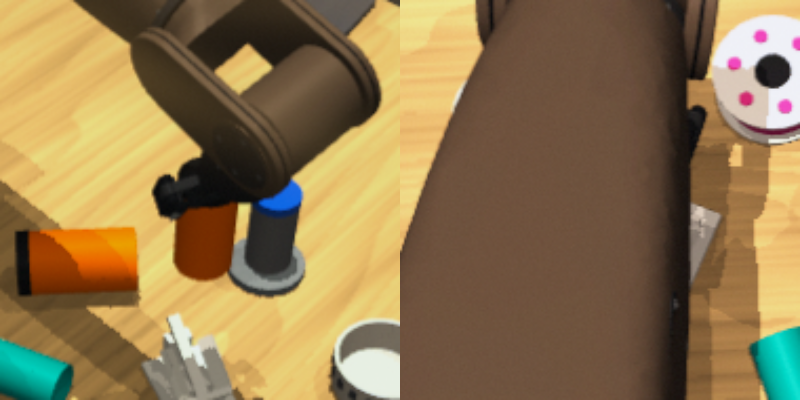

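```bash
python3 - <<'E'
from h import *
s,w=load("s5"),load("w5")
T=np.array([.5545,.1217,.278]); z=np.array([-.505,.234,-.831]); G=T-.026*z; 
print("expect mid",G+[0,0,-.028],proj(s,G-[0,0,.04]),proj(w,G-[0,0,.04]))
ns=[];
for im,lo,hi in((s,-.3,.3),(w,-.3,.3)):
    nr=proj(im,G-np.array([0,0,.04])); m,c=orange(im,nr); n,h=axisplane(im,nr,lo,hi); ns.append(n)
    dist=np.linalg.norm(G-im["P"]); print(c,m.sum(),cv2.boundingRect(m),"half",np.degrees(h),np.degrees(np.arcsin(.03/dist)),"n",n.round(4),"tilt in this view deg",np.degrees(np.arcsin(n[2]/1)), "off G mm",1e3*n@(G-im["P"]))
d=np.cross(*ns); d/=np.linalg.norm(d); d*=-np.sign(d[2]); print("axis",d)
az=np.radians(-25); print("fore tilt",np.degrees(d[:2]@[np.cos(az),np.sin(az)]),"lat tilt",np.degrees(d[:2]@[-np.sin(az),np.cos(az)]))
A=np.vstack(ns+[[0,0,1]]); p=np.linalg.solve(A,[ns[0]@s["P"],ns[1]@w["P"],G[2]]); print("axis pt at G height",p,"G",G)
E
```

```text
expect mid [0.56763  0.115616 0.271606] [325.68121715 144.85358657] [277.51655746 216.07439807]
[325.23477298 152.12070875] 903 (311, 134, 30, 37) half 1.9474407787305634 1.5928467556380583 n [-0.8152 -0.5788  0.0197] tilt in this view deg 1.129404537203757 off G mm 0.2750508967346903
[282.89056729 211.66587745] 21118 (206, 115, 159, 190) half 12.143168933435971 12.637521312786253 n [ 0.477   0.8706 -0.1201] tilt in this view deg -6.895060286732159 off G mm -1.5971173435041548
axis [ 0.11741797 -0.19850716 -0.97304056]
fore tilt 10.903935421515017 lat tilt -7.46481509753204
axis pt at G height [0.56605039 0.11831592 0.299606  ] G [0.56763  0.115616 0.299606]
```

View pics/w5.png

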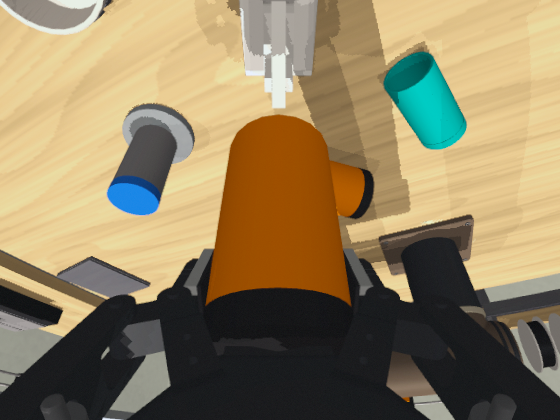

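```bash
python3 - <<'E'
from h import *
w=load("w5"); w2=dict(w); px=w["pixels"].copy(); px[:,352:]=0; px[155:225,329:]=0; w2["pixels"]=px
nr=(279,215); m,c=orange(w2,nr)
# edges by rows
rows=range(140,285,12); L=[];Rr=[]
for r in rows:
    x=np.flatnonzero(m[r]); L.append((x[0]-.5,r)); Rr.append((x[-1]+.5,r))
Rr=[p for p in Rr if not 150<p[1]<230]
def pl(P):
    P=np.array(P); V=np.array([ray(w,p) for p in P]); return np.linalg.svd(V)[2][2]
a,b=pl(L),pl(Rr); b*=np.sign(a@b); n=a+b; n/=np.linalg.norm(n); half=.5*np.arccos(a@b)
T=np.array([.5545,.1217,.278]); z=np.array([-.505,.234,-.831]); G=T-.026*z
print("n",n,"lat tilt",np.degrees(np.arcsin(n[2]/np.hypot(n[0],n[1]))),"G off",1e3*n@(G-w["P"]),"half",np.degrees(half),"dist G-axis by radius",.03/np.sin(half))
print("rim top row",np.argwhere(m)[:,0].min(), "band edge row at mid",np.flatnonzero(m[:,279]).max())
az=np.radians(-25); f=np.array([np.cos(az),np.sin(az),0]); l=np.array([-f[1],f[0],0])
for tilt in (-4,0,4):
  for sG in (.022,.027,.032):
    t=np.radians(tilt); d=np.array([0,0,-1])*np.cos(t)+f*np.sin(t); u=f*np.cos(t)+np.array([0,0,1])*np.sin(t)
    C=G-sG*d; rim=C+.11*d
    X=np.array([proj(w,rim+.03*(np.cos(q)*u+np.sin(q)*l)) for q in np.linspace(0,6.28,90)])
    bt=proj(w,C+.03*u)
    print(tilt,sG,"rim row min",X[:,1].min(),"col",X[:,0].min(),X[:,0].max(),"closed edge row",bt)
E
```

```text
n [-0.42217153 -0.90651065  0.00310379] lat tilt 0.17783548281229272 G off -0.21961177165310874 half 14.12762071064325 dist G-axis by radius 0.12290924615613207
rim top row 115 band edge row at mid 287
-4 0.022 rim row min 120.96580578548706 col 230.38049879987207 324.33442853577947 closed edge row [277.7651975  306.97393849]
-4 0.027 rim row min 125.74304252410901 col 229.52061163168204 325.2191259274924 closed edge row [277.80675845 322.34830731]
-4 0.032 rim row min 130.72906047350085 col 228.63022774259542 326.135275966016 closed edge row [277.85131572 338.76298701]
0 0.022 rim row min 113.54223991523496 col 229.18942469588933 325.4865408819098 closed edge row [277.78676944 315.18015024]
0 0.027 rim row min 118.88436490506628 col 228.3474609745244 326.35368521849995 closed edge row [277.83000416 331.19412688]
0 0.032 rim row min 124.4521192685957 col 227.47359502970903 327.2555807572048 closed edge row [277.87604554 348.17300414]
4 0.022 rim row min 106.27335571549901 col 227.83890513389565 326.79716897070364 closed edge row [277.80781573 323.19340341]
4 0.027 rim row min 112.22544052166307 col 227.020040841311 327.64524933923275 closed edge row [277.85225537 339.67035682]
4 0.032 rim row min 118.41870188922103 col 226.1760880905764 328.519459553977 closed edge row [277.89924284 357.01208212]
```

Request:
{"fn": "step_arm", "kwargs": {"moves": [[[0.45,-3.33,0],[0,0,0.105],-1],[[0.45,-3.33,0],[0,0,0.105],-1],[[0.45,-3.33,0],[0,0,0.105],-1],[[0.45,-3.33,0],[0,0,0.105],-1],[[0.45,-3.33,0],[0,0,0.105],-1],[[0.45,-3.33,0],[0,0,0.105],-1],[[0.45,-3.33,0],[0,0,0.105],-1],[[0.45,-3.33,0],[0,0,0.105],-1],[[0,0,0],[0,0,0],-1],[[0,0,0],[0,0,0],-1],[[0,0,0],[0,0,0],-1]]}}

```text
time: 8.15
tool_pos: [0.5906, -0.1441, 0.2782]
tcp_rot: [0.06, 0.937, 0.191, -0.285]
contact_force: [-0.5, -0.5, -0.7]
grip_width: 0.0598
grip_force: 64.9
```

```bash
cat > hold.py <<'E'
from h import *
from station import robot
import sys
def edges(im,m,r0,r1,step=1):
    rows=range(int(r0),int(r1),step); L=[];Rr=[]
    for r in rows:
        x=np.flatnonzero(m[r]); L.append((x[0]-.5,r)); Rr.append((x[-1]+.5,r))
    V=[np.linalg.svd(np.array([ray(im,p) for p in P]))[2][2] for P in (L,Rr)]
    a,b=V; b=b*np.sign(a@b); n=a+b; n/=np.linalg.norm(n); n*=-np.sign(n[1]); return n,.5*np.arccos(min(1,a@b))
def measure(tag,show=True):
    w=grab("wrist","w"+tag); s=grab("scene","s"+tag); o=robot.get_obs(); Rm=quat(o["tcp_rot"]).as_matrix(); z=Rm[:,2]
    T=np.array(o["tool_pos"]); G=T-.026*z; f=-z*[1,1,0]; f/=np.linalg.norm(f); l=np.array([-f[1],f[0],0])
    print("t",o["time"],"TCP",T,"z",z.round(4),"ytool z",Rm[2,1].round(4),"lean az",np.degrees(np.arctan2(f[1],f[0])),"q",o["qpos"].round(2),"F",o["contact_force"].round(1))
    ns=[]
    for nm,im in(("s",s),("w",w)):
        m,c=orange(im,proj(im,G-np.array([0,0,.045]))); x,y,W,H=cv2.boundingRect(m)
        n,h=edges(im,m,y+.42*H,y+.72*H) if nm=="s" else edges(im,m,y+.3*H,y+.8*H); ns.append(n)
        print(nm,"box",(x,y,W,H),"half",np.degrees(h).round(2),"n",n.round(4),"G off",(1e3*n@(G-im["P"])).round(2))
    d=np.cross(*ns); d/=-d[2]; print("axis tilt fore",np.degrees(d@f),"lat",np.degrees(d@l))
    for zz in (G[2],G[2]-.083):
        p=np.linalg.solve(np.vstack(ns+[[0,0,1]]),[ns[0]@s["P"],ns[1]@w["P"],zz]); print("axis at z=%.3f"%zz,p[:2],"G-frame",((p-G)@f).round(4),((p-G)@l).round(4))
    return s,w,G
E
python3 - <<'E'
from hold import *
s,w,G=measure("6")
c=proj(s,G-[0,0,.04]).astype(int); x,y=c-70
cv2.imwrite("pics/crop6.png",np.hstack([cv2.resize(s["pixels"][y:y+140,x:x+140],(400,400)),cv2.resize(w["pixels"],(400,300)) if 0 else cv2.resize(w["pixels"][0:420,70:490],(400,400))])[:,:,::-1]); print(x,y)
E
```

```text
t 8.25 TCP [ 0.59065175 -0.14412986  0.27784975] z [-0.5124 -0.2217 -0.8296] ytool z 0.0026 lean az 23.392710820855292 q [-0.26  0.39  1.44 -0.36  1.78  0.91] F [ 0.9  0.2 -0.8]
s box (237, 225, 33, 28) half 7.13 n [-0.7362 -0.6727  0.0742] G off 6.44
w box (206, 115, 145, 190) half 14.06 n [ 0.3912 -0.9203  0.0062] G off 1.28
axis tilt fore -4.3967686183945975 lat -0.3302009381666597
axis at z=0.299 [ 0.60935572 -0.13468667] G-frame 0.0064 0.0012
axis at z=0.216 [ 0.60369989 -0.13765449] G-frame 0.0 0.0008
182 154
```

View pics/crop6.png

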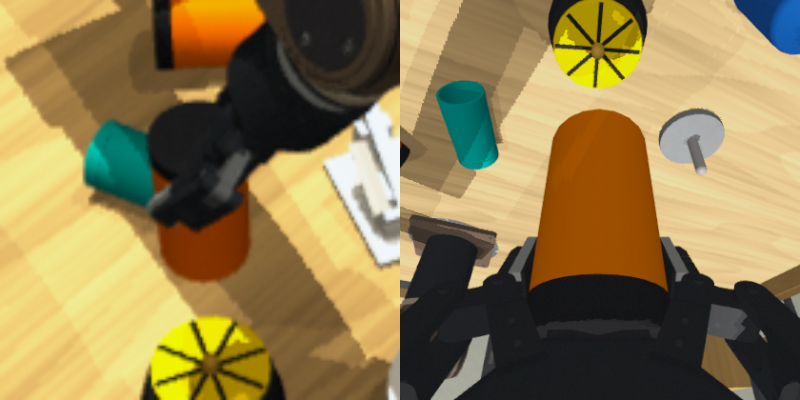

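```bash
python3 - <<'E'
from h import *
s,w=load("s6"),load("w6"); P=s["pixels"].astype(int)
h=cv2.cvtColor(s["pixels"],cv2.COLOR_RGB2HSV)
for r in list(range(196,224,3))+list(range(226,252,2)):
    print(r,[int(P[r,x,0]) for x in range(230,243)],"|",[ (int(P[r,x,0]),int(P[r,x,2])) for x in range(264,273)])
E
```

```text
196 [115, 112, 111, 110, 116, 86, 38, 27, 26, 26, 23, 28, 27] | [(14, 17), (12, 13), (15, 19), (19, 22), (19, 21), (18, 20), (19, 21), (19, 20), (19, 21)]
199 [82, 96, 115, 122, 52, 26, 26, 26, 24, 27, 25, 25, 26] | [(21, 23), (21, 25), (15, 18), (17, 20), (19, 21), (19, 21), (16, 19), (16, 18), (13, 16)]
202 [0, 0, 0, 17, 27, 27, 28, 27, 28, 26, 26, 25, 26] | [(31, 33), (29, 32), (25, 30), (22, 23), (17, 21), (18, 20), (15, 18), (14, 17), (14, 16)]
205 [0, 0, 0, 5, 25, 27, 27, 27, 26, 26, 27, 26, 25] | [(32, 34), (30, 32), (32, 33), (24, 25), (15, 17), (14, 15), (15, 17), (15, 18), (15, 17)]
208 [0, 0, 0, 0, 9, 22, 27, 27, 29, 27, 27, 28, 26] | [(83, 80), (88, 85), (70, 68), (62, 60), (79, 76), (57, 57), (29, 31), (22, 25), (18, 18)]
211 [0, 0, 0, 0, 24, 12, 9, 14, 22, 26, 29, 28, 29] | [(89, 86), (89, 86), (88, 85), (83, 80), (43, 44), (20, 23), (15, 18), (14, 17), (58, 31)]
214 [0, 0, 0, 0, 0, 92, 85, 43, 14, 7, 9, 12, 18] | [(87, 84), (96, 93), (66, 65), (27, 28), (17, 20), (58, 32), (152, 68), (211, 94), (221, 99)]
217 [0, 0, 0, 0, 0, 59, 106, 117, 120, 107, 83, 48, 29] | [(79, 
[... 1843 characters left out ...]
34, 58), (135, 57)]
244 [242, 242, 242, 242, 242, 215, 173, 167, 157, 132, 118, 119, 122] | [(118, 0), (115, 0), (112, 0), (115, 0), (128, 40), (133, 55), (134, 57), (137, 57), (136, 57)]
246 [242, 242, 242, 242, 243, 242, 242, 195, 173, 157, 133, 119, 120] | [(116, 0), (116, 0), (116, 14), (112, 44), (134, 57), (137, 58), (135, 57), (133, 56), (132, 57)]
248 [242, 242, 242, 242, 241, 242, 242, 242, 241, 192, 170, 154, 132] | [(118, 3), (126, 34), (137, 56), (138, 59), (135, 58), (133, 57), (133, 57), (130, 55), (132, 56)]
250 [241, 242, 241, 242, 241, 242, 242, 242, 242, 242, 185, 162, 162] | [(136, 56), (135, 57), (133, 58), (133, 57), (134, 57), (131, 56), (131, 55), (130, 55), (131, 56)]
```

```bash
python3 - <<'E'
from h import *
s=load("s6"); f=np.array([np.cos(np.radians(23.4)),np.sin(np.radians(23.4)),0]); nw=np.array([.3912,-.9203,.0062])
for P in ([(233.3,205),(237.5,239)],[(234.1,208),(237.5,239)],[(232.9,202.5),(237.5,239)],[(268.65,229),(269.0,240)],[(268.4,229),(269.2,240)]):
    a=np.cross(ray(s,P[0]),ray(s,P[1])); a/=np.linalg.norm(a)
    d=np.cross(a,nw); d/=-d[2]; print(P,"fore",np.degrees(d@f))
G=np.array([.6037,-.1384,.2994])
# vertical cylinder at axis p: expected left/right edge columns, tangent
for sh in (-.004,0,.004):
    p=G+sh*f
    v=(s["P"]-p)*[1,1,0]; D=np.linalg.norm(v); u=v/D; t=np.array([-u[1],u[0],0]); c=.03*.03/D; k=.03*np.sqrt(1-(.03/D)**2)
    print(sh,[proj(s,p+u*c+sg*t*k-np.array([0,0,zz])).round(1).tolist() for sg in(1,-1) for zz in (-.027,.06)])
E
```

```text
[(233.3, 205), (237.5, 239)] fore 0.6372264608428304
[(234.1, 208), (237.5, 239)] fore 0.10151789030460628
[(232.9, 202.5), (237.5, 239)] fore 0.7341460447945587
[(268.65, 229), (269.0, 240)] fore 0.07912084684438735
[(268.4, 229), (269.2, 240)] fore 1.6297288590306378
-0.004 [[265.3, 199.5], [266.5, 229.9], [230.8, 202.1], [234.4, 232.5]]
0 [[267.5, 200.2], [268.5, 230.6], [233.0, 202.6], [236.4, 233.0]]
0.004 [[269.6, 200.8], [270.5, 231.2], [235.1, 203.1], [238.4, 233.5]]
```

```bash
cat >> h.py <<'E'
def circ(im,mask,z):
    cs,_=cv2.findContours(mask,cv2.RETR_EXTERNAL,cv2.CHAIN_APPROX_NONE); P=cv2.convexHull(np.vstack([c[:,0] for c in cs]))[:,0]
    Q=np.array([onplane(im,p,z)[:2] for p in P]); A=np.c_[2*Q,np.ones(len(Q))]; x=np.linalg.lstsq(A,(Q**2).sum(1),rcond=None)[0]
    return x[:2].round(4),np.sqrt(x[2]+x[:2]@x[:2]).round(4)
def blob(im,lo,hi,p,close=5):
    h=cv2.cvtColor(im["pixels"],cv2.COLOR_RGB2HSV); y=cv2.inRange(h,lo,hi); k=np.ones((close,close))
    y=cv2.morphologyEx(cv2.morphologyEx(y,cv2.MORPH_OPEN,np.ones((3,3))),cv2.MORPH_CLOSE,k); n,l,st,c=cv2.connectedComponentsWithStats(y)
    k=1+np.argmin(np.hypot(*(c[1:]-proj(im,p)).T)+1e4*(st[1:,4]<300)); return (l==k).astype(np.uint8),st[k]
def pad(im): m,st=blob(im,(22,170,60),(34,255,255),(.6035,-.139,.062)); return circ(im,m,.062),st
def peg(im): m,st=blob(im,(0,0,50),(180,70,215),(.512,-.3355,.014)); return circ(im,m,.014),st
E
python3 - <<'E'
from h import *
for n in ("w3","w6","w1"): print(n,pad(load(n)))
for n in ("w3","w6","w1"): print(n,peg(load(n)))
E
```

```text
w3 ((array([ 0.6018, -0.1352]), np.float64(0.0457)), array([ 391,   77,   65,   61, 2967], dtype=int32))
w6 ((array([ 0.6041, -0.137 ]), np.float64(0.0451)), array([ 230,    0,   95,   93, 6757], dtype=int32))
w1 ((array([ 0.6028, -0.1388]), np.float64(0.0451)), array([ 153,    0,   65,   64, 3269], dtype=int32))
w3 ((array([ 0.5108, -0.3295]), np.float64(0.0523)), array([ 509,   96,   51,   59, 2489], dtype=int32))
w6 ((array([ 0.5039, -0.3406]), np.float64(0.0613)), array([ 342,  115,   69,   69, 3245], dtype=int32))
w1 ((array([ 0.5118, -0.3352]), np.float64(0.0494)), array([ 258,  112,   60,   60, 2842], dtype=int32))
```

Request:
{"fn": "step_arm", "kwargs": {"moves": [[[-0.02,-0.02,-2.4],[0,0,0],-1],[[-0.02,-0.02,-2.4],[0,0,0],-1],[[-0.02,-0.02,-2.4],[0,0,0],-1],[[-0.02,-0.02,-2.4],[0,0,0],-1],[[0,0,-2.0],[0,0,0],-1],[[0,0,0],[0,0,0],-1],[[0,0,0],[0,0,0],-1],[[0,0,0],[0,0,0],-1]]}}

```text
time: 9.05
tool_pos: [0.5908, -0.1462, 0.1633]
tcp_rot: [0.061, 0.937, 0.191, -0.285]
contact_force: [0.9, 0.2, -1.3]
grip_width: 0.0598
grip_force: 65.0
```

```bash
python3 - <<'E'
from hold import *
s,w,G=measure("7")
# scene: cup lower left/right edges per row vs pad left/right extremes & station base
m,c=orange(s,proj(s,G-np.array([0,0,.05])));x,y,W,H=cv2.boundingRect(m)
for r in range(y+2,y+H,3): q=np.flatnonzero(m[r]); print(r,q[0],q[-1],end=" ; ")
h=cv2.cvtColor(s["pixels"],cv2.COLOR_RGB2HSV); yl=cv2.inRange(h,(22,150,60),(34,255,255)); yl[:, :220]=0; yl[:,300:]=0; yl[:240]=0;yl[320:]=0
print()
for r in range(255,305,3):
    q=np.flatnonzero(yl[r]); print(r,(q[0],q[-1]) if len(q) else None,end=" ; ")
for p in ((.6035,-.139,.062),(.6041,-.137,.062)):
    v=(s["P"]-p)*[1,1,0];u=v/np.linalg.norm(v);t=np.array([-u[1],u[0],0]);print([proj(s,np.array(p)+k*t*.045).round(1) for k in(-1,1)])
E
```

```text
t 9.15 TCP [ 0.59075397 -0.14625427  0.1633691 ] z [-0.5106 -0.2223 -0.8306] ytool z 0.0046 lean az 23.52631756318667 q [-0.27  0.49  1.52 -0.36  1.61  0.98] F [ 0.   0.1 -0.4]
s box (241, 265, 29, 22) half 17.64 n [-0.7506 -0.6559  0.0795] G off 7.98
w box (206, 114, 145, 191) half 14.05 n [ 0.3912 -0.9203  0.0081] G off 1.25
axis tilt fore -4.657358492196786 lat -0.4235394661926497
axis at z=0.185 [ 0.61091356 -0.13619513] G-frame 0.008 0.0012
axis at z=0.102 [ 0.60497252 -0.13945078] G-frame 0.0013 0.0006
267 266 269 ; 270 241 269 ; 273 241 269 ; 276 242 269 ; 279 243 267 ; 282 245 265 ; 285 249 260 ; 
255 None ; 258 None ; 261 None ; 264 None ; 267 None ; 270 (np.int64(240), np.int64(270)) ; 273 (np.int64(238), np.int64(273)) ; 276 (np.int64(236), np.int64(274)) ; 279 (np.int64(235), np.int64(276)) ; 282 (np.int64(234), np.int64(276)) ; 285 (np.int64(234), np.int64(276)) ; 288 (np.int64(235), np.int64(275)) ; 291 (np.int64(236), np.int64(274)) ; 294 (np.int64(238), np.int64(272)) ; 297 (np.int64(240), np.int64(269)) ; 300 (np.int64(245), np.int64(265)) ; 303 None ; [array([234.7, 283.6]), array([276.9, 280.1])]
[array([235.6, 283.1]), array([277.8, 279.8])]
```

Request:
{"fn": "step_arm", "kwargs": {"moves": [[[0,0,-1.2],[0.006,0.003,0],-1],[[0,0,-1.2],[0,0,0],-1],[[0,0,-0.8],[0,0,0],-1],[[0,0,-0.4],[0,0,0],-1],[[0,0,-0.2],[0,0,0],-1],[[0,0,-0.2],[0,0,0],-1],[[0,0,0],[0,0,0],-1],[[0,0,0],[0,0,0],-1]]}}

```text
time: 9.95
tool_pos: [0.5898, -0.1461, 0.1224]
tcp_rot: [0.057, 0.937, 0.192, -0.287]
contact_force: [-2.4, 1.5, 4.9]
grip_width: 0.0599
grip_force: 65.2
```

Request:
{"fn": "step_arm", "kwargs": {"moves": [[[0,0,-0.2],[0,0,0],-1],[[0,0,-0.2],[0,0,0],-1],[[0,0,-0.2],[0,0,0],-1],[[0,0,-0.2],[0,0,0],-1],[[0,0,0],[0,0,0],-1],[[0,0,0],[0,0,0],-1]]}}

```text
time: 10.55
tool_pos: [0.59, -0.1462, 0.1155]
tcp_rot: [0.057, 0.937, 0.192, -0.287]
contact_force: [-2.9, 1.5, 8.9]
grip_width: 0.06
grip_force: 65.4
```

Request:
{"fn": "step_arm", "kwargs": {"moves": [[[0,0,-0.2],[0,0,0],-1],[[0,0,-0.2],[0,0,0],-1],[[0,0,-0.1],[0,0,0],-1],[[0,0,0],[0,0,0],-1],[[0,0,0],[0,0,0],-1]]}}

```text
time: 11.05
tool_pos: [0.5901, -0.1462, 0.1128]
tcp_rot: [0.057, 0.937, 0.192, -0.288]
contact_force: [-4.6, 3.1, 14.5]
grip_width: 0.0599
grip_force: 65.7
```

Request:
{"fn": "step_arm", "kwargs": {"moves": [[[0,0,-0.1],[0,0,0],-1],[[0,0,-0.1],[0,0,0],-1],[[0,0,0],[0,0,0],-1],[[0,0,0],[0,0,0],-1]]}}

```text
time: 11.45
tool_pos: [0.5902, -0.1462, 0.1127]
tcp_rot: [0.057, 0.937, 0.191, -0.288]
contact_force: [-5.4, 3.9, 19.8]
grip_width: 0.06
grip_force: 66.0
```

```bash
python3 - <<'E'
from hold import *
s,w,G=measure("8")
h=cv2.cvtColor(s["pixels"],cv2.COLOR_RGB2HSV); yl=cv2.inRange(h,(22,150,60),(34,255,255)); yl[:, :220]=0; yl[:,300:]=0; yl[:240]=0;yl[320:]=0
for r in range(270,308,3):
    q=np.flatnonzero(yl[r]); print(r,(q[0],q[-1]) if len(q) else None,end=" ; ")
m,c=orange(s,proj(s,G-np.array([0,0,.05]))); print()
for r in range(280,308,2):
    q=np.flatnonzero(m[r]); print(r,(q[0],q[-1]) if len(q) else None,end=" ; ")
for z in (.062,.056,.05): print(z,proj(s,np.array([.6035,-.139,z])+[.0336,-.0299,0]),proj(s,[.6035,-.139,z]))
print(robot.get_obs()["torque"])
E
```

```text
t 11.55 TCP [ 0.59021068 -0.14615198  0.11273249] z [-0.5176 -0.2178 -0.8274] ytool z -0.0029 lean az 22.818487246364505 q [-0.27  0.55  1.54 -0.35  1.55  1.  ] F [-6.7  3.9 19.8]
s box (243, 282, 27, 17) half 31.79 n [-0.7529 -0.6534  0.079 ] G off 6.57
w box (206, 115, 145, 190) half 14.05 n [ 3.903e-01 -9.207e-01 -7.000e-04] G off 1.23
axis tilt fore -4.789795843207935 lat 0.028922929232072743
axis at z=0.134 [ 0.60919263 -0.13680707] G-frame 0.0065 0.0013
axis at z=0.051 [ 0.6027808  -0.13945934] G-frame -0.0004 0.0013
270 None ; 273 (np.int64(270), np.int64(270)) ; 276 (np.int64(270), np.int64(273)) ; 279 (np.int64(236), np.int64(275)) ; 282 (np.int64(235), np.int64(276)) ; 285 (np.int64(235), np.int64(276)) ; 288 (np.int64(235), np.int64(276)) ; 291 (np.int64(235), np.int64(275)) ; 294 (np.int64(237), np.int64(274)) ; 297 (np.int64(238), np.int64(272)) ; 300 (np.int64(241), np.int64(269)) ; 303 (np.int64(245), np.int64(265)) ; 306 None ; 
280 None ; 282 (np.int64(267), np.int64(269)) ; 284 (np.int64(243), np.int64(269)) ; 286 (np.int64(243), np.int64(269)) ; 288 (np.int64(243), np.int64(269)) ; 290 (np.int64(243), np.int64(268)) ; 292 (np.int64(244), np.int64(267)) ; 294 (np.int64(246), np.int64(265)) ; 296 (np.int64(248), np.int64(263)) ; 298 (np.int64(253), np.int64(258)) ; 300 None ; 302 None ; 304 None ; 306 None ; 0.062 [257.26011572 300.37940992] [255.86670946 281.8526238 ]
0.056 [257.36739084 301.8337733 ] [255.97709489 283.34663104]
0.05 [257.4737521  303.27582574] [256.08656267 284.82830146]
[ 0.30861956  2.28440702 -0.48998352]
```

Request:
{"fn": "step_arm", "kwargs": {"moves": [[[0,0,0],[0,0,0],-1],[[0,0,0],[0,0,0],-1],[[0,0,0],[0,0,0],-1],[[0,0,0],[0,0,0],-1],[[0,0,0],[0,0,0],-1],[[0,0,0],[0,0,0],-1],[[0,0,0],[0,0,0],-1],[[0,0,0],[0,0,0],-1],[[0,0,0],[0,0,0],-1],[[0,0,0.4],[0,0,0],-1],[[0,0,0.4],[0,0,0],-1],[[0,0,0.4],[0,0,0],-1],[[0,0,0.6],[0,0,0],-1],[[0,0,1.5],[0,0,0],-1],[[0,0,2.5],[0,0,0],-1],[[0,0,3],[0,0,0],-1],[[0,0,3],[0,0,0],-1],[[0,0,3],[0,0,0],-1],[[0,0,0],[0,0,0],-1],[[0,0,0],[0,0,0],-1]]}}

```text
time: 13.55
tool_pos: [0.5904, -0.1462, 0.2547]
tcp_rot: [0.057, 0.937, 0.192, -0.285]
contact_force: [-1.1, 0.1, -1.9]
grip_width: 0.0595
grip_force: 65.0
```

```bash
python3 - <<'E'
from hold import *
s,w,G=measure("9"); t=grab("top","t9"); print(peg(t),peg(w),peg(s))
print(onplane(load("top0"),(388,145),.02),[onplane(s,(x,380),0) for x in (245,)])
E
```

```text
t 13.65 TCP [ 0.58925851 -0.14589415  0.25232287] z [-0.5173 -0.2156 -0.8282] ytool z -0.0061 lean az 22.624701578322192 q [-0.27  0.41  1.46 -0.36  1.75  0.92] F [-0.2 -0.6 -1.7]
s box (237, 236, 32, 24) half 15.4 n [-0.7358 -0.6732  0.0738] G off 6.73
w box (206, 115, 145, 190) half 14.08 n [ 0.3914 -0.9202  0.001 ] G off 0.54
axis tilt fore -4.473852916632856 lat -0.08867498505931663
axis at z=0.274 [ 0.60890478 -0.13706708] G-frame 0.007 0.0006
axis at z=0.191 [ 0.60297201 -0.13967882] G-frame 0.0005 0.0005
((array([ 0.5126, -0.3334]), np.float64(0.0498)), array([ 399,  204,   45,   43, 1545], dtype=int32)) ((array([ 0.5018, -0.344 ]), np.float64(0.0631)), array([ 344,  125,   72,   72, 3439], dtype=int32)) ((array([ 0.5146, -0.3388]), np.float64(0.0506)), array([ 136,  308,   48,   45, 1689], dtype=int32))
[ 0.7010753  -0.27695711  0.02      ] [array([ 0.71883063, -0.28989333,  0.        ])]
```

Request:
{"fn": "step_arm", "kwargs": {"moves": [[[-1.81,-3.92,0],[0,0,0],-1],[[-1.81,-3.92,0],[0,0,0],-1],[[-1.81,-3.92,0],[0,0,0],-1],[[-1.81,-3.92,0],[0,0,0],-1],[[-1.81,-3.92,0],[0,0,0],-1],[[0,0,-2],[0,0,0],-1],[[0,0,-2.5],[0,0,0],-1],[[0,0,-2],[0,0,0],-1],[[0,0,-0.5],[0,0,0],-1],[[0,0,0],[0,0,0],-1],[[0,0,0],[0,0,0],-1]]}}

```text
time: 14.8
tool_pos: [0.5, -0.3419, 0.1852]
tcp_rot: [0.057, 0.937, 0.193, -0.287]
contact_force: [-1.0, 0.4, -0.5]
grip_width: 0.0599
grip_force: 65.0
```

```bash
python3 - <<'E'
from hold import *
s,w,G=measure("10")
m,c=orange(s,proj(s,G-np.array([0,0,.05])));x,y,W,H=cv2.boundingRect(m)
for r in range(y+2,y+H,3): q=np.flatnonzero(m[r]); print(r,q[0],q[-1],end=" ; ")
d,st=blob(s,(0,0,50),(180,70,215),(.512,-.3355,.014)); print(st,circ(s,d,.014))
print([proj(s,(.5125,-.3355,z)) for z in (.014,.08,.11)])
E
```

```text
t 14.9 TCP [ 0.50025172 -0.3422021   0.18604936] z [-0.5137 -0.2182 -0.8298] ytool z -0.0018 lean az 23.012308956552733 q [-0.58  0.4   1.6  -0.48  1.51  0.71] F [-0.7  0.3 -1.1]
s box (135, 283, 31, 33) half 21.2 n [-0.7804 -0.524   0.3413] G off 36.66
w box (206, 115, 145, 190) half 14.06 n [ 3.919e-01 -9.200e-01  5.000e-04] G off 1.55
axis tilt fore -21.17292866937955 lat -0.05132840329623388
axis at z=0.208 [ 0.54926156 -0.31965765] G-frame 0.0394 0.0016
axis at z=0.125 [ 0.52105985 -0.3317165 ] G-frame 0.0087 0.0015
285 154 160 ; 288 151 161 ; 291 148 162 ; 294 143 163 ; 297 144 164 ; 300 144 165 ; 303 141 165 ; 306 135 164 ; 309 136 162 ; 312 138 158 ; 315 142 154 ; [ 136  308   47   45 1540] (array([ 0.5141, -0.3394]), np.float64(0.0497))
[array([160.0727444 , 327.60595831]), array([154.11283262, 312.29712332]), array([151.20631242, 304.83539587])]
```

Request:
{"fn": "step_arm", "kwargs": {"moves": [[[0,0,-2.5],[0,0,0],-1],[[0,0,-2.5],[0,0,0],-1],[[0,0,-2.5],[0,0,0],-1],[[0,0,-1.5],[0,0,0],-1],[[0,0,-0.7],[0,0,0],-1],[[0,0,0],[0,0,0],-1],[[0,0,0],[0,0,0],-1],[[0,0,0],[0,0,0],-1]]}}

```text
time: 15.7
tool_pos: [0.5002, -0.3427, 0.0892]
tcp_rot: [0.058, 0.937, 0.192, -0.286]
contact_force: [0.2, 0.5, -1.4]
grip_width: 0.0597
grip_force: 65.0
```

Request:
{"fn": "step_arm", "kwargs": {"moves": [[[0,0,-0.4],[0,0,0],-1],[[0,0,-0.3],[0,0,0],-1],[[0,0,-0.2],[0,0,0],-1],[[0,0,-0.1],[0,0,0],-1],[[0,0,0],[0,0,0],-1],[[0,0,0],[0,0,0],-1]]}}

```text
time: 16.3
tool_pos: [0.4993, -0.3421, 0.0775]
tcp_rot: [0.057, 0.937, 0.192, -0.287]
contact_force: [0.6, -0.0, -0.9]
grip_width: 0.0598
grip_force: 65.0
```

Request:
{"fn": "step_arm", "kwargs": {"moves": [[[0,0,-0.1],[0,0,0],-1],[[0,0,0],[0,0,0],-1],[[0,0,0],[0,0,0],-1]]}}

```text
time: 16.6
tool_pos: [0.4995, -0.3422, 0.077]
tcp_rot: [0.057, 0.937, 0.192, -0.287]
contact_force: [0.2, -0.4, 0.1]
grip_width: 0.0596
grip_force: 65.1
```

Request:
{"fn": "step_arm", "kwargs": {"moves": [[[0,0,-0.1],[0,0,0],-1],[[0,0,0],[0,0,0],-1],[[0,0,0],[0,0,0],-1]]}}

```text
time: 16.9
tool_pos: [0.4997, -0.3421, 0.0769]
tcp_rot: [0.057, 0.937, 0.192, -0.287]
contact_force: [0.1, 2.2, 5.3]
grip_width: 0.0601
grip_force: 65.4
```

Request:
{"fn": "step_arm", "kwargs": {"moves": [[[0,0,0],[0,0,0],0.5],[[0,0,0],[0,0,0],0.6],[[0,0,0],[0,0,0],0.8],[[0,0,0],[0,0,0],1],[[0,0,0],[0,0,0],1],[[0,0,0],[0,0,0],1],[[0,0,0],[0,0,0],1]]}}

```text
time: 17.6
tool_pos: [0.4993, -0.3421, 0.0755]
tcp_rot: [0.057, 0.937, 0.192, -0.287]
contact_force: [0.8, -0.0, 0.4]
grip_width: 0.0852
grip_force: 0.0
```

```bash
python3 - <<'E'
from hold import *
s,w,G=measure("11")
E
```

```text
t 17.7 TCP [ 0.49931872 -0.34206822  0.07552257] z [-0.5156 -0.2165 -0.8291] ytool z -0.0041 lean az 22.776547907616337 q [-0.58  0.53  1.64 -0.49  1.36  0.79] F [-0.5  0.2 -0.6]
s box (151, 316, 24, 26) half 6.3 n [-0.8163 -0.4747  0.329 ] G off 39.78
w box (206, 115, 145, 191) half 14.05 n [ 0.3918 -0.9201  0.0012] G off 1.01
axis tilt fore -20.110220752738442 lat -0.1687689625781393
axis at z=0.097 [ 0.55126815 -0.31892634] G-frame 0.0423 0.0012
axis at z=0.014 [ 0.52450234 -0.33042993] G-frame 0.0132 0.001
```

Released with the cup upright and centred between the fingers; retreat along the tool axis.

Request:
{"fn": "step_arm", "kwargs": {"moves": [[[0.5,0.2,0.8],[0,0,0],1],[[0.77,0.32,1.24],[0,0,0],1],[[1.0,0.42,1.65],[0,0,0],1],[[1.0,0.42,1.65],[0,0,0],1],[[1.0,0.42,1.65],[0,0,0],1],[[1.0,0.42,1.65],[0,0,0],1],[[1.0,0.42,1.65],[0,0,0],1],[[1.0,0.42,1.65],[0,0,0],1],[[0,0,4],[0,0,0],1],[[0,0,4],[0,0,0],1],[[0,0,4],[0,0,0],1],[[0,0,0],[0,0,0],1],[[0,0,0],[0,0,0],1],[[0,0,0],[0,0,0],1]]}}

```text
time: 19.1
tool_pos: [0.5719, -0.3111, 0.314]
tcp_rot: [0.056, 0.937, 0.193, -0.287]
contact_force: [0.1, -0.5, -0.2]
grip_width: 0.0856
grip_force: 0.0
```

```bash
python3 - <<'E'
from h import *
from station import robot
s=grab("scene","s12"); t=grab("top","t12"); w=grab("wrist","w12"); print(robot.get_obs()["time"],robot.get_obs()["tool_pos"])
c=np.array([.513,-.335,.07])
for nm,im in(("s",s),("t",t)):
    m,cc=orange(im,proj(im,c)); print(nm,cc,proj(im,c),m.sum(),cv2.boundingRect(m))
m,cc=orange(s,proj(s,c)); x,y,W,H=cv2.boundingRect(m); print([(r,np.flatnonzero(m[r])[[0,-1]].tolist()) for r in range(y,y+H,4)])
u=(s["P"]-c)*[1,1,0]; u/=np.linalg.norm(u); k=np.array([-u[1],u[0],0]); b=np.array([.513,-.335,.014])
for z in (0,.03,.06,.09,.11): print(z+.014,[proj(s,b+[0,0,z]+q*k*.03).round(1).tolist() for q in(-1,1)],proj(s,b+u*.03+[0,0,z]).round(1))
# top face black disc in top view
m,st=blob(t,(0,0,0),(180,255,60),(.513,-.335,.124)); print(circ(t,m,.124),st)
for nm in ("scene0",): 
    d=np.abs(load(nm)["pixels"].astype(int)-s["pixels"]).sum(2)>120; n,l,st,c2=cv2.connectedComponentsWithStats(cv2.morphologyEx(d.astype(np.uint8),cv2.MORPH_OPEN,np.ones((3,3)))); print([(st[i].tolist()) for i in range(1,n) if st[i,4]>60])
E
```

```text
19.25 [ 0.57155595 -0.31126307  0.31284001]
s [159.17       326.80571429] [155.40562099 314.69961956] 700 (141, 308, 34, 34)
t [547.79416058 108.36788321] [431.12568181 219.86365921] 685 (533, 82, 27, 52)
[(308, [166, 168]), (312, [164, 169]), (316, [159, 170]), (320, [141, 172]), (324, [142, 173]), (328, [144, 174]), (332, [146, 172]), (336, [148, 170]), (340, [152, 165])]
0.014 [[146.6, 333.5], [174.0, 321.8]] [165.  339.4]
0.044 [[143.6, 326.8], [171.7, 314.9]] [162.4 332.8]
0.074 [[140.5, 319.8], [169.3, 307.8]] [159.7 325.9]
0.104 [[137.3, 312.5], [166.8, 300.3]] [156.9 318.6]
0.124 [[135.1, 307.4], [165.0, 295.1]] [155.  313.6]
(array([ 0.1257, -0.7288]), np.float64(0.8026)) [ 236   92  155  328 2221]
[[1, 0, 33, 16, 309], [101, 0, 32, 32, 652], [0, 0, 301, 416, 38414], [137, 48, 9, 17, 110], [85, 79, 15, 17, 176], [149, 84, 17, 28, 220], [300, 174, 40, 57, 1500], [317, 232, 22, 11, 149], [238, 286, 13, 12, 100], [134, 289, 44, 58, 1680], [250, 288, 11, 13, 95]]
```

```bash
python3 -c "
from station import order
print(order.close_job())"
```

```text
the job is handed in; nothing more can be done
None
```

The orange cup was pressed onto the pad until it stopped at about 20 N, held for just over a second, then set mouth down over the empty peg and released. The final scene image shows it standing upright there, and the job is handed in at about 19 s of the 58 s allowed.

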